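# Find the heavy side of a rotor by feel and hold it down

## Task

The drum on the green balancing stand has a hidden heavy side. Take its red crank handle, turn the drum by hand through at least one full turn to feel where it pulls, then bring the heavy side straight down (within about 15 degrees) and finish with the drum at rest there and the handle still gripped, so that a colleague can mark it; do not let go at the end. Leave the bottle, the glass tray and the spare wheel where they are.

Things in the scene. Friction and masses are not known exactly. Their poses are not given: they have to be found in the camera images.
- stand: Fixed balancing stand, dark base plate 230 x 150 x 15 mm, green column and bearing housing; its place and heading vary. Origin on the bench under it; z up; its -x axis points level out of the drum's flat front, the side where the crank handle sticks out. The drum turns about a level axle parallel to this x axis, 150 mm above the bench.
- axle (a point): Fixed point in the air on the drum's axle line, 150 mm above the bench, in the plane (across the axle) in which the middle of the handle circles. The flat front of the drum lies 75 mm behind it, towards the stand's +x.
- rotor (a joint): Angle of the aluminium drum (132 mm diameter, 32 thick), rad, no stops: 0 = handle straight above the axle, growing clockwise seen from the handle's side (handle goes from the top towards the stand's -y). Stiff seals drag with 0.16 N m, so it stays where left; the hidden weight adds 0.10 to 0.145 N m x sine of its angle from straight down. It may lie anywhere relative to the handle, new each time.
- handle: Red crank handle: sleeve 22 mm in diameter, 50 long, parallel to the axle, 50 mm from it. It spins freely on its pin: gripped crosswise from above, it can be led around the full circle without turning the hand. Origin at the sleeve's middle, 75 mm in front of the drum; x along the sleeve. Starts near the top. The dark boss opposite balances it.
- oil_bottle_mid (a point): Loose white bottle with red cap, 52 mm diameter, 150 mm tall, standing on the bench; point half-way up. Leave alone.
- glass_tray_mid (a point): Loose empty clear glass tray, 110 x 150 mm, 50 mm tall, on the bench; point half-way up. Leave alone.
- spare_wheel_mid (a point): Loose aluminium compressor wheel, 72 mm diameter, 34 mm tall, on the bench; point half-way up. Leave alone.

How it is judged:
By the outcome, as a careful person would: the job done as asked, in the order asked, and still so for the second after the job is handed in, while the arm keeps its last pose, push and grip.
It also fails if it takes over 72 s, if anything falls off the work surface, if the arm or the gripper's body presses on something with over 40 N, if the wrist force passes 120 N, or if a joint passes its speed limit or range.

## Robot

A 6-joint arm with a two-finger parallel gripper is mounted at the origin on the work surface. World frame = base frame: x ahead of the robot, y to its left, z up, the work surface at z = 0. Lengths are in mm, angles in rad, forces in N, time in s.
With the tool pointing down it reaches from about 300 to 775 mm from the base axis. Payload 14.6 kg.
Tool frame: the origin (TCP) lies at the very end of the fingers, on their centre line; the grasp point (between the pads) lies 19 mm behind it; z points along the fingers, y is the line along which they close (so a half turn about z gives the same grasp; the last joint's range is limited). The gripper opens to 94 mm and grips with 3 to 60 N. Pads are 16 mm wide; open, the fingers measure 119 mm over their backs; the gripper's body (75 mm by 177 mm) begins 78 mm behind the grasp point.
Start: joints at [-1.372, 0.3, 1.521, -0, 1.321, -0.067], TCP at [144.468, -530.677, 205.446] pointing down, gripper open.
Joint ranges: [-3.03, 3.03], [-0.79, 2.21], [0.23, 2.52], [-1.04, 4.18], [0, 3.07], [-2.55, 2.55]. Speed limits (rad/s): [2.22, 2.22, 2.57, 3.14, 3.14, 3.14].

## Interface

Orientations are given as a unit quaternion [x, y, z, w].
In Python, from rig import get_obs, viewer, close_job gives the robot as it stands.
- The arm moves only by the tool apply_moves, never from a script. Its argument "steps" is a list of rows, each a list of 6 numbers: the shift along the tool's x, y, z in mm, then the turn, a rotation vector about the tool's x, y, z in degrees. In form: [[tx, ty, tz, rx, ry, rz], ...]. A call has 1 to 5 rows; each row is the pose to reach, as a shift and turn from the pose commanded when the call began, along the tool's axes at that moment; what a row does not reach only later rows make up. A row lasts 1/8 s, in which the tool goes at most 62.5 mm and 10.7 degrees, less where a joint would pass 70% of its speed; a pose out of reach is approached as far as the arm can. A call with a gripper value outside its range is refused whole. "jaw" is the finger opening in mm, from 0 to 94, set as the call begins (left out, the last holds). The fingers move at their own pace and stop on an object; "grip_force" is the grip in N (left out, the last holds). Time passes only in rows, so rows that repeat a pose let the fingers close. It gives the time, the measured TCP pose, the force, the opening and the grip force at its end, in the units of the state.
- get_obs(): the state, without advancing time (a new reading comes with each control period).
- viewer.capture(name): name is "scene" or "top"; returns the picture (420x560x3 uint8, blue, green, red); there is no depth.
- viewer.camera_info(name): a dict with "camera_matrix" (3x3 intrinsics, pixels), "world_to_cam" (4x4, takes a point from world to camera coordinates). Camera axes: x right, y down, z forward; pixel columns grow to the right and rows downward; lengths in mm; the calibration is good to about 2 mm. A picture is of the moment at which its call begins. camera_info takes no time and is no camera call.
- close_job(): hands the job in; it is judged then, once.
The state is a dict: "clock": time; "joint_pos": joint angles; "joint_vel": joint speeds; "joint_efforts": joint torques, N m; "ee_pos": TCP position; "orientation": TCP orientation; "contact_force": force on the tool from outside, world axes, zero at the start; "torque": the same for the moment, N m; "opening": opening from 0.0 (shut) to 1.0 (fully open); "finger_force": force on a finger pad.
Only numpy, scipy, OpenCV 4.12 (cv2) and the standard library are available. Lean on these libraries where they do the work, as an engineer would, in place of code of your own. Each camera call takes 0.05 s, during which the arm holds its last target. There are 200 camera calls.

## Working session

There is one attempt and no reset: what is moved stays moved. The work goes in short steps, Python scripts to look and compute and a tool call to move; the robot and the scene stay as the last step left them, time stands still between calls to the robot, and variables do not carry over. Pictures are saved under pics/ and viewed, at most 10 in all, crops included, and the job is handed in when it is done.

Besides the shell and the picture viewer there is one more tool, called after "Emit:" as name(argument=value, ...) on one line, values as JSON. apply_moves: Moves the arm, as the interface text tells. Its arguments: {"type":"object","properties":{"steps":{"type":"array","items":{"type":"array","items":{"type":"number"}}},"jaw":{"type":"number"},"grip_force":{"type":"number"}},"required":["steps"]}

```bash
ls; mkdir -p pics
python3 - <<'E'
from rig import get_obs, viewer
import cv2,json
o=get_obs();print(o)
for n in("scene","top"):
    im=viewer.capture(n);cv2.imwrite(f"pics/{n}0.png",im)
    i=viewer.camera_info(n);print(i)
E
```

```text
pics
{'clock': 0.0, 'joint_pos': array([-1.37157825e+00,  3.00478636e-01,  1.52157341e+00, -3.49062592e-06,
        1.32070252e+00, -6.65719245e-02]), 'joint_vel': array([-0.00241761,  0.00070085,  0.00025649, -0.00011895, -0.00110362,
        0.00033282]), 'joint_efforts': array([-9.06270907e-04, -5.31805301e+01, -3.52737021e+01,  7.06948643e-02,
        2.43975531e-02, -7.58648594e-05]), 'ee_pos': array([ 144.42883997, -530.42764372,  204.88544141]), 'orientation': array([ 9.91182223e-01,  1.32504575e-01, -4.01897167e-05, -5.79568521e-04]), 'contact_force': array([ 0.61280731,  0.72546859, -0.14463877]), 'torque': array([0.01957925, 0.00951204, 0.04468802]), 'finger_force': 0.0, 'opening': 0.9975080931076807}
{'camera_matrix': array([[397.92989279,   0.        , 283.64261675],
       [  0.        , 397.92989279, 209.62491953],
       [  0.        ,   0.        ,   1.        ]]), 'world_to_cam': array([[-4.13915988e-01,  9.10236686e-01, -1.19469809e-02,
         1.98689433e+02],
       [ 7.64724734e-01,  3.40567227e-01, -5.47000956e-01,
        -3.47329088e+02],
       [-4.93831587e-01, -2.35548593e-01, -8.37046728e-01,
         1.49409405e+03],
       [ 0.00000000e+00,  0.00000000e+00,  0.00000000e+00,
         1.00000000e+00]])}
{'camera_matrix': array([[415.03373728,   0.        , 279.97449031],
       [  0.        , 415.03373728, 213.48375409],
       [  0.        ,   0.        ,   1.        ]]), 'world_to_cam': array([[-1.44814132e-02, -9.99895128e-01, -1.46780669e-04,
         3.91262113e+00],
       [-9.89776994e-01,  1.43557032e-02, -1.41899314e-01,
         5.61101273e+02],
       [ 1.41886540e-01, -1.90962247e-03, -9.89881085e-01,
         1.07880697e+03],
       [ 0.00000000e+00,  0.00000000e+00,  0.00000000e+00,
         1.00000000e+00]])}
```

View pics/scene0.png

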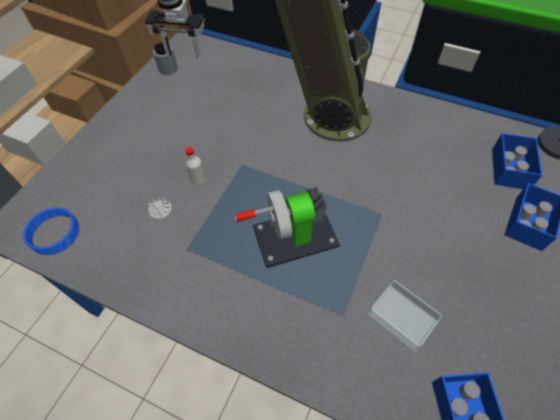

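View pics/top0.png

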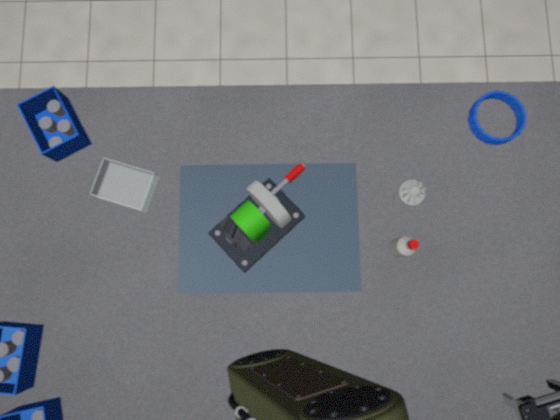

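The pictures show the red handle at about (246,215) in scene and (295,172) in top. Its drum and green stand are behind it, with the plate bolts in the top view near (270,182), (297,214), (245,263) and (217,232). The bottle and wheel are to the right in the top view, and the tray is to the left.

```bash
cat > h.py <<'E'
import numpy as np,cv2
from rig import get_obs, viewer
def P(n):
    i=viewer.camera_info(n);return i["camera_matrix"]@i["world_to_cam"][:3]
def ray(n,uv):
    M=P(n);A=np.linalg.inv(M[:,:3]);return -A@M[:,3],A@np.array([*uv,1.])
def plane(n,uv,z):
    c,d=ray(n,uv);return c+d*(z-c[2])/d[2]
def tri(a,b):
    (c1,d1),(c2,d2)=ray("scene",a),ray("top",b)
    s=np.linalg.lstsq(np.c_[d1,-d2],c2-c1,rcond=None)[0]
    p,q=c1+d1*s[0],c2+d2*s[1];return (p+q)/2,np.linalg.norm(p-q)
def red(im,box):
    x0,y0,x1,y1=box
    h=cv2.cvtColor(im,cv2.COLOR_BGR2HSV);m=((h[...,0]<8)|(h[...,0]>172))&(h[...,1]>150)&(h[...,2]>80)
    k=np.zeros_like(m);k[y0:y1,x0:x1]=1;m=(m&k).astype(np.uint8)
    ys,xs=np.nonzero(m)
    r=cv2.minAreaRect(np.c_[xs,ys].astype(np.float32));b=cv2.boxPoints(r)
    l=[np.linalg.norm(b[0]-b[1]),np.linalg.norm(b[1]-b[2])]
    e=[(b[1]+b[2])/2,(b[0]+b[3])/2] if l[0]>l[1] else [(b[0]+b[1])/2,(b[2]+b[3])/2]
    return np.array(r[0]),np.array(e),len(xs)
E
python3 - <<'E'
from h import *
s=cv2.imread("pics/scene0.png");t=cv2.imread("pics/top0.png")
cs,es,n=red(s,(225,200,270,230));ct,et,m=red(t,(275,150,320,190))
print(cs,es,n,ct,et,m);print(tri(cs,ct))
es=es[np.argsort(es[:,0])];et=et[np.argsort(-et[:,0])]
for a,b in zip(es,et):print(tri(a,b))
a=plane("top",et[0],200)-plane("top",et[1],200);print("heading out",np.degrees(np.arctan2(a[1],a[0])),np.linalg.norm(a))
# bolts
g=cv2.cvtColor(t,cv2.COLOR_BGR2GRAY)
B=[]
for u,v in[(270,182),(297,214),(245,263),(217,232)]:
    w=g[v-5:v+6,u-5:u+6].astype(float);w=np.clip(w-120,0,None);yy,xx=np.mgrid[v-5:v+6,u-5:u+6]
    c=((w*xx).sum()/w.sum(),(w*yy).sum()/w.sum());B.append(plane("top",c,17));print(c,B[-1])
B=np.array(B)
for a in (B[0]-B[3],B[1]-B[2],B[1]-B[0],B[2]-B[3]):print(np.linalg.norm(a),np.degrees(np.arctan2(a[1],a[0])))
print(B.mean(0))
for n,im,(x0,x1,y0,y1) in(("a",s,(150,350,150,280)),("b",t,(190,330,150,280))):
    cv2.imwrite(f"pics/c{n}.png",cv2.resize(im[y0:y1,x0:x1],None,fx=4,fy=4,interpolation=2))
# bottle / wheel
print("bottle cap",plane("top",(413,244),150),"wheel",plane("top",(412,192),17),"tray",plane("top",(124,185),25))
E
```

```text
[245.08827209 214.85293579] [[253.9118  212.64705]
 [236.26474 217.05882]] 139 [294.75003052 171.75001526] [[301.75003 164.75002]
 [287.75003 178.75002]] 156
(array([634.38682862, -37.85173836, 204.17879244]), np.float64(4.145123973677399))
(array([650.41914608, -54.51033949, 206.10581255]), np.float64(3.937243370636428))
(array([618.29045227, -21.08436959, 202.35736082]), np.float64(4.613005626294129))
heading out -45.27129844784918 47.03077124130336
(np.float64(268.133064516129), np.float64(185.86290322580646)) [642.3890253   27.50890339  17.        ]
(np.float64(295.5071942446043), np.float64(214.68345323741008)) [560.44474841 -46.93494865  17.        ]
(np.float64(244.21167883211677), np.float64(262.38321167883214)) [432.13678634  94.4389824   17.        ]
(np.float64(217.05072463768116), np.float64(232.518115942029)) [514.32915266 168.50275348  17.        ]
190.46941156321316 -47.75220969223314
190.91757779183305 -47.773786288057444
110.71021462009176 -137.74581995709295
110.6391760083189 -137.9778975028853
[537.32492818  60.87892265  17.        ]
bottle cap [ 466.63941801 -322.50485032  150.        ] wheel [ 619.24919866 -371.09568304   17.        ] tray [648.89139881 424.98019425  25.        ]
```

View pics/ca.png

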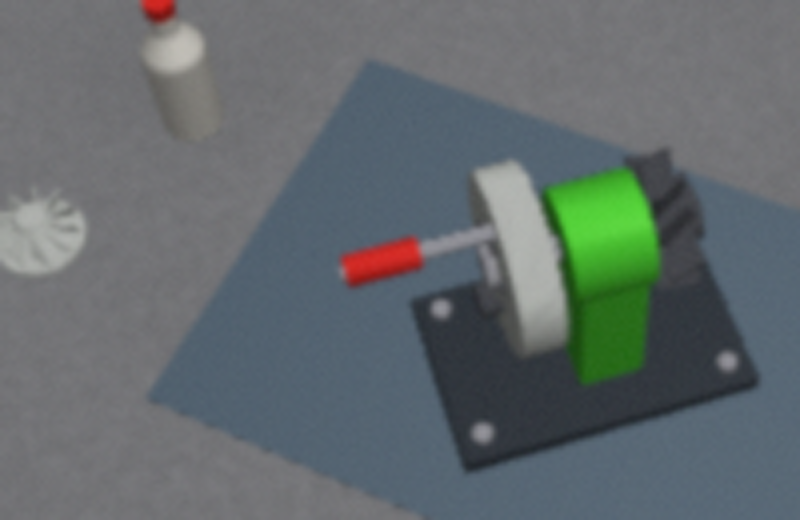

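View pics/cb.png

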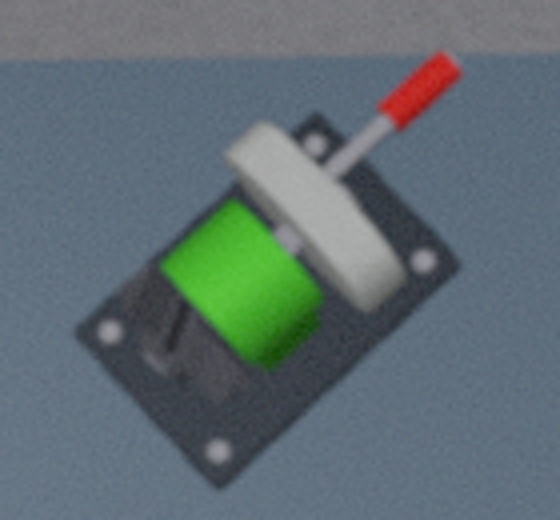

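The crops show the sleeve along the plate's long axis. It lies at heading -47.8°, at about (634,-38,~200) mm, 138 mm out from the plate centre and roughly at the top of its circle. I'll move above it with tool x pointing along the stand's +x.

Emit:
apply_moves(steps=[[602,-347,-75,0,0,-117],[602,-347,-75,0,0,-117],[602,-347,-75,0,0,-117],[602,-347,-75,0,0,-117],[602,-347,-75,0,0,-117]], jaw=94)

```text
clock: 0.72
ee_pos: [364.5, -308.6, 239.1]
orientation: [0.823, 0.568, -0.0, -0.0]
contact_force: [0.0, -0.5, 0.6]
opening: 1.006
finger_force: 0.0
```

```bash
cat >> h.py <<'E'
from scipy.spatial.transform import Rotation as R
def to(p,ang):  # tool-frame shift/turn to world point p, tool x heading ang, tool down
    o=get_obs();r=R.from_quat(o["orientation"])
    a=np.radians(ang);c,s=np.cos(a),np.sin(a)
    g=R.from_matrix(np.c_[[c,s,0],[s,-c,0],[0,0,-1]])
    print("pos",o["ee_pos"].round(1),"move",r.inv().apply(np.array(p)-o["ee_pos"]).round(1),(r.inv()*g).as_rotvec(True).round(1),"t",o["clock"],"F",o["contact_force"].round(1))
E
python3 - <<'E'
from h import *
print(plane("top",(294.75,171.75),200),plane("scene",(245.1,214.85),200))
to((633.5,-38,270),132.2)
E
```

```text
[636.31168172 -39.91073592 200.        ] [631.48985182 -37.42412539 200.        ]
pos [ 364.5 -308.6  239.1] move [348.2 155.9 -30.9] [ -0.   -0.  -62.9] t 0.725 F [ 0.  -0.5  0.6]
```

Emit:
apply_moves(steps=[[348,156,-31,0,0,-63],[348,156,-31,0,0,-63],[348,156,-31,0,0,-63],[348,156,-31,0,0,-63],[348,156,-31,0,0,-63]])

```text
clock: 1.35
ee_pos: [585.6, -89.0, 264.3]
orientation: [0.477, 0.879, -0.0, -0.0]
contact_force: [-0.0, -0.5, 0.6]
opening: 1.0
finger_force: 0.0
```

```bash
python3 -c "
from h import *
to((634,-38.5,270),132.2)"
```

```text
pos [585.6 -89.  264.3] move [16.  68.1 -5.8] [-0.  -0.  -9.2] t 1.35 F [-0.  -0.5  0.6]
```

Emit:
apply_moves(steps=[[16,68,-5,0,0,-9.2],[16,68,-5,0,0,-9.2],[16,68,-5,0,0,-9.2],[16,68,-5,0,0,-9.2]])

```text
clock: 1.85
ee_pos: [632.4, -41.8, 269.4]
orientation: [0.409, 0.913, -0.0, -0.0]
contact_force: [-0.1, -0.4, 0.0]
opening: 1.0
finger_force: 0.0
```

Run:
```python
from h import *
to((634,-38.5,181),132.2)
s=viewer.capture("scene");t=viewer.capture("top")
a=cv2.resize(s[120:260,170:340],None,fx=3,fy=3,interpolation=2)
b=cv2.resize(t[120:260,210:340],None,fx=3,fy=3,interpolation=2)
cv2.imwrite("pics/d.png",np.hstack([a[:,:400],b[:,:390]]))
```

```text
pos [632.4 -41.8 269.4] move [ 1.4  3.3 88.4] [-0.   0.  -0.5] t 1.85 F [-0.1 -0.4  0. ]
```

View pics/d.png

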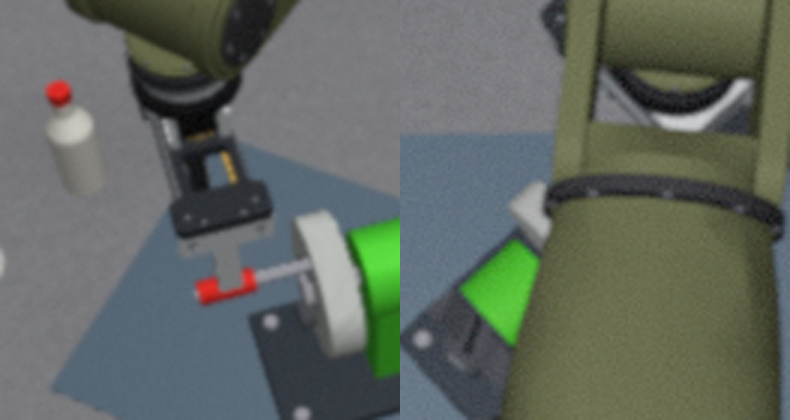

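The scene view shows the open gripper straddling the middle of the red sleeve, with the drum clear to its right. The arm hides the handle in the top view. Next I descend and grip.

Emit:
apply_moves(steps=[[1,3,50,0,0,-0.5],[1,3,88,0,0,-0.5],[1,3,88,0,0,-0.5],[1,3,88,0,0,-0.5]])

```text
clock: 2.45
ee_pos: [635.2, -38.4, 183.5]
orientation: [0.404, 0.915, 0.0, 0.001]
contact_force: [-0.5, -0.1, 0.3]
opening: 1.001
finger_force: 0.0
```

Emit:
apply_moves(steps=[[0,0,0,0,0,0],[0,0,0,0,0,0],[0,0,0,0,0,0],[0,0,0,0,0,0],[0,0,0,0,0,0]], jaw=0, grip_force=15)

```text
clock: 3.08
ee_pos: [634.6, -37.9, 181.3]
orientation: [0.404, 0.915, 0.0, -0.0]
contact_force: [0.5, 0.4, -0.5]
opening: 0.504
finger_force: 0.0
```

```bash
python3 -c "
from h import *
to((634,-38.5,181),132.2);o=get_obs();print(o['opening']*94,o['finger_force'],o['torque'])"
```

```text
pos [634.6 -37.9 181.3] move [-0.  -0.9  0.3] [-0.  -0.   0.2] t 3.075 F [ 0.5  0.4 -0.5]
47.37117638859993 0.0 [-0.02345993 -0.07794753 -0.05209869]
```

Emit:
apply_moves(steps=[[0,0,0,0,0,0],[0,0,0,0,0,0],[0,0,0,0,0,0],[0,0,0,0,0,0]])

```text
clock: 3.58
ee_pos: [634.6, -37.9, 181.3]
orientation: [0.404, 0.915, -0.0, -0.0]
contact_force: [0.3, 0.1, 0.4]
opening: 0.229
finger_force: 15.0
```

```bash
cat >> h.py <<'E'
D=np.radians(132.2);X=np.array([np.cos(D),np.sin(D),0]);Y=np.array([np.sin(D),-np.cos(D),0])  # stand +x, stand -y
C0=np.array([537.3,60.9])
def st():
    o=get_obs();p=o["ee_pos"]-[*C0,0];F=o["contact_force"]
    print("t%.2f along %.1f lat %.1f zgrip %.1f | Fx %.1f Fy %.1f Fz %.1f | T %s open %.1f ff %.1f"%(o["clock"],-p@X,p@Y,p[2]+19,F@X,F@Y,F[2],o["torque"].round(2),o["opening"]*94,o["finger_force"]))
E
python3 -c "
from h import *
st()"
```

```text
t3.58 along 138.6 lat 5.7 zgrip 200.3 | Fx -0.2 Fy 0.3 Fz 0.4 | T [-0.05 -0.1   0.01] open 21.5 ff 15.0
```

```bash
cat >> h.py <<'E'
def sched(t0,step,n,rows,r=50.):
    th=np.radians(t0);y0,z0=np.round([r*np.sin(th),-r*np.cos(th)],1)
    for k in range(n):
        out=[]
        for j in range(1,rows+1):
            a=np.radians(t0+step*(k+j/rows));y,z=np.round([r*np.sin(a),-r*np.cos(a)],1)
            out.append([0,round(float(y-y0),1),round(float(z-z0),1),0,0,0])
        print(t0+step*(k+1),out);y0,z0=y,z
E
python3 -c "
from h import *
sched(6,10,4,3)"
```

```text
16 [[0, 2.9, 0.4, 0, 0, 0], [0, 5.8, 0.9, 0, 0, 0], [0, 8.6, 1.6, 0, 0, 0]]
26 [[0, 2.8, 0.9, 0, 0, 0], [0, 5.5, 2.0, 0, 0, 0], [0, 8.1, 3.2, 0, 0, 0]]
36 [[0, 2.6, 1.3, 0, 0, 0], [0, 5.1, 2.8, 0, 0, 0], [0, 7.5, 4.4, 0, 0, 0]]
46 [[0, 2.3, 1.8, 0, 0, 0], [0, 4.5, 3.7, 0, 0, 0], [0, 6.6, 5.8, 0, 0, 0]]
```

Emit:
apply_moves(steps=[[0,2.9,0.4,0,0,0],[0,5.8,0.9,0,0,0],[0,8.6,1.6,0,0,0]], grip_force=25)

```text
clock: 3.95
ee_pos: [641.1, -32.0, 179.5]
orientation: [0.404, 0.915, -0.0, -0.0]
contact_force: [-2.0, -2.1, -1.4]
opening: 0.229
finger_force: 25.0
```

Emit:
apply_moves(steps=[[0,2.8,0.9,0,0,0],[0,5.5,2.0,0,0,0],[0,8.1,3.2,0,0,0]])

```text
clock: 4.32
ee_pos: [647.1, -26.6, 176.3]
orientation: [0.404, 0.915, -0.0, -0.0]
contact_force: [-1.5, -3.7, -1.6]
opening: 0.225
finger_force: 25.0
```

Emit:
apply_moves(steps=[[0,2.6,1.3,0,0,0],[0,5.1,2.8,0,0,0],[0,7.5,4.4,0,0,0]])

```text
clock: 4.7
ee_pos: [652.5, -21.7, 171.8]
orientation: [0.404, 0.915, -0.0, -0.0]
contact_force: [-2.7, -4.2, -3.0]
opening: 0.228
finger_force: 25.0
```

```bash
python3 -c "
from h import *
st()
sched(36,10,9,3)"
```

```text
t4.70 along 138.6 lat 29.9 zgrip 190.8 | Fx -1.2 Fy -4.8 Fz -3.0 | T [-0.9   0.4  -0.03] open 21.5 ff 25.0
46 [[0, 2.3, 1.8, 0, 0, 0], [0, 4.5, 3.7, 0, 0, 0], [0, 6.6, 5.8, 0, 0, 0]]
56 [[0, 1.9, 2.1, 0, 0, 0], [0, 3.8, 4.4, 0, 0, 0], [0, 5.5, 6.7, 0, 0, 0]]
66 [[0, 1.5, 2.5, 0, 0, 0], [0, 2.9, 5.0, 0, 0, 0], [0, 4.2, 7.7, 0, 0, 0]]
76 [[0, 1.1, 2.7, 0, 0, 0], [0, 2.0, 5.4, 0, 0, 0], [0, 2.8, 8.2, 0, 0, 0]]
86 [[0, 0.6, 2.8, 0, 0, 0], [0, 1.1, 5.7, 0, 0, 0], [0, 1.4, 8.6, 0, 0, 0]]
96 [[0, 0.1, 2.9, 0, 0, 0], [0, 0.0, 5.8, 0, 0, 0], [0, -0.2, 8.7, 0, 0, 0]]
106 [[0, -0.4, 2.9, 0, 0, 0], [0, -0.9, 5.8, 0, 0, 0], [0, -1.6, 8.6, 0, 0, 0]]
116 [[0, -0.9, 2.8, 0, 0, 0], [0, -2.0, 5.5, 0, 0, 0], [0, -3.2, 8.1, 0, 0, 0]]
126 [[0, -1.3, 2.6, 0, 0, 0], [0, -2.8, 5.1, 0, 0, 0], [0, -4.4, 7.5, 0, 0, 0]]
```

Emit:
apply_moves(steps=[[0,2.3,1.8,0,0,0],[0,4.5,3.7,0,0,0],[0,6.6,5.8,0,0,0]])

```text
clock: 5.08
ee_pos: [657.3, -17.3, 166.0]
orientation: [0.404, 0.915, -0.0, -0.0]
contact_force: [-4.2, -5.6, -0.9]
opening: 0.226
finger_force: 25.0
```

Emit:
apply_moves(steps=[[0,1.9,2.1,0,0,0],[0,3.8,4.4,0,0,0],[0,5.5,6.7,0,0,0]])

```text
clock: 5.45
ee_pos: [661.2, -13.8, 159.4]
orientation: [0.404, 0.915, -0.0, -0.0]
contact_force: [-6.4, -7.5, -0.9]
opening: 0.228
finger_force: 25.0
```

Emit:
apply_moves(steps=[[0,1.5,2.5,0,0,0],[0,2.9,5.0,0,0,0],[0,4.2,7.7,0,0,0]])

```text
clock: 5.82
ee_pos: [664.3, -11.0, 151.8]
orientation: [0.404, 0.915, -0.0, -0.0]
contact_force: [-5.9, -6.0, 2.0]
opening: 0.226
finger_force: 25.0
```

Emit:
apply_moves(steps=[[0,1.1,2.7,0,0,0],[0,2.0,5.4,0,0,0],[0,2.8,8.2,0,0,0]])

```text
clock: 6.2
ee_pos: [666.4, -9.2, 143.8]
orientation: [0.404, 0.915, -0.0, -0.0]
contact_force: [-7.1, -5.6, 2.4]
opening: 0.226
finger_force: 25.0
```

Emit:
apply_moves(steps=[[0,0.6,2.8,0,0,0],[0,1.1,5.7,0,0,0],[0,1.4,8.6,0,0,0]])

```text
clock: 6.58
ee_pos: [667.4, -8.2, 135.4]
orientation: [0.404, 0.915, -0.0, -0.0]
contact_force: [-8.0, -6.6, 4.7]
opening: 0.23
finger_force: 25.0
```

```bash
python3 -c "
from h import *
st()"
```

```text
t6.58 along 138.6 lat 49.9 zgrip 154.4 | Fx 0.4 Fy -10.3 Fz 4.7 | T [-1.2   1.24  0.03] open 21.6 ff 25.0
```

Emit:
apply_moves(steps=[[0,-0.1,2.9,0,0,0],[0,-0.4,5.8,0,0,0],[0,-0.6,8.7,0,0,0]])

```text
clock: 6.95
ee_pos: [667.4, -8.3, 127.2]
orientation: [0.404, 0.915, 0.0, 0.0]
contact_force: [-6.8, -4.9, 5.2]
opening: 0.228
finger_force: 25.0
```

Emit:
apply_moves(steps=[[0,-0.4,2.9,0,0,0],[0,-0.9,5.8,0,0,0],[0,-1.6,8.6,0,0,0]])

```text
clock: 7.32
ee_pos: [666.3, -9.3, 118.8]
orientation: [0.404, 0.915, 0.0, 0.001]
contact_force: [-6.0, -3.5, 7.0]
opening: 0.228
finger_force: 25.0
```

Emit:
apply_moves(steps=[[0,-0.9,2.8,0,0,0],[0,-2.0,5.5,0,0,0],[0,-3.2,8.1,0,0,0]])

```text
clock: 7.7
ee_pos: [664.3, -11.2, 111.0]
orientation: [0.404, 0.915, 0.001, 0.001]
contact_force: [-4.3, -1.8, 6.5]
opening: 0.225
finger_force: 25.0
```

Emit:
apply_moves(steps=[[0,-1.3,2.6,0,0,0],[0,-2.8,5.1,0,0,0],[0,-4.4,7.5,0,0,0]])

```text
clock: 8.07
ee_pos: [661.2, -13.9, 103.7]
orientation: [0.404, 0.915, 0.001, 0.001]
contact_force: [-2.5, -1.4, 8.8]
opening: 0.223
finger_force: 25.0
```

```bash
python3 -c "
from h import *
st()
sched(126,10,24,3)"
```

```text
t8.07 along 138.7 lat 41.6 zgrip 122.7 | Fx 0.7 Fy -2.8 Fz 8.8 | T [-0.07  0.35 -0.04] open 20.9 ff 25.0
136 [[0, -1.8, 2.3, 0, 0, 0], [0, -3.7, 4.5, 0, 0, 0], [0, -5.8, 6.6, 0, 0, 0]]
146 [[0, -2.1, 1.9, 0, 0, 0], [0, -4.4, 3.8, 0, 0, 0], [0, -6.7, 5.5, 0, 0, 0]]
156 [[0, -2.5, 1.5, 0, 0, 0], [0, -5.0, 2.9, 0, 0, 0], [0, -7.7, 4.2, 0, 0, 0]]
166 [[0, -2.7, 1.1, 0, 0, 0], [0, -5.4, 2.0, 0, 0, 0], [0, -8.2, 2.8, 0, 0, 0]]
176 [[0, -2.8, 0.6, 0, 0, 0], [0, -5.7, 1.1, 0, 0, 0], [0, -8.6, 1.4, 0, 0, 0]]
186 [[0, -2.9, 0.1, 0, 0, 0], [0, -5.8, 0.0, 0, 0, 0], [0, -8.7, -0.2, 0, 0, 0]]
196 [[0, -2.9, -0.4, 0, 0, 0], [0, -5.8, -0.9, 0, 0, 0], [0, -8.6, -1.6, 0, 0, 0]]
206 [[0, -2.8, -0.9, 0, 0, 0], [0, -5.5, -2.0, 0, 0, 0], [0, -8.1, -3.2, 0, 0, 0]]
216 [[0, -2.6, -1.3, 0, 0, 0], [0, -5.1, -2.8, 0, 0, 0], [0, -7.5, -4.4, 0, 0, 0]]
226 [[0, -2.3, -1.8, 0, 0, 0], [0, -4.5, -3.7, 0, 0, 0], [0, -6.6, -5.8, 0, 0, 0]]
236 [[0, -1.9, -2.1, 0, 0, 0], [0, -3.8, -4.4, 0, 0, 0], [0, -5.5, -6.7, 0, 0, 0]]
246 [[0, -1.5, -2.5, 0, 0, 0], [0, -2.9, -5.0, 0, 0, 0], [0, -4.2, -7.7, 0, 0, 0]]
256 [[0, -1.1, -
[... 248 characters left out ...]
9, 0, 0, 0], [0, 0.9, -5.8, 0, 0, 0], [0, 1.6, -8.6, 0, 0, 0]]
296 [[0, 0.9, -2.8, 0, 0, 0], [0, 2.0, -5.5, 0, 0, 0], [0, 3.2, -8.1, 0, 0, 0]]
306 [[0, 1.3, -2.6, 0, 0, 0], [0, 2.8, -5.1, 0, 0, 0], [0, 4.4, -7.5, 0, 0, 0]]
316 [[0, 1.8, -2.3, 0, 0, 0], [0, 3.7, -4.5, 0, 0, 0], [0, 5.8, -6.6, 0, 0, 0]]
326 [[0, 2.1, -1.9, 0, 0, 0], [0, 4.4, -3.8, 0, 0, 0], [0, 6.7, -5.5, 0, 0, 0]]
336 [[0, 2.5, -1.5, 0, 0, 0], [0, 5.0, -2.9, 0, 0, 0], [0, 7.7, -4.2, 0, 0, 0]]
346 [[0, 2.7, -1.1, 0, 0, 0], [0, 5.4, -2.0, 0, 0, 0], [0, 8.2, -2.8, 0, 0, 0]]
356 [[0, 2.8, -0.6, 0, 0, 0], [0, 5.7, -1.1, 0, 0, 0], [0, 8.6, -1.4, 0, 0, 0]]
366 [[0, 2.9, -0.1, 0, 0, 0], [0, 5.8, 0.0, 0, 0, 0], [0, 8.7, 0.2, 0, 0, 0]]
```

Emit:
apply_moves(steps=[[0,-1.8,2.3,0,0,0],[0,-3.7,4.5,0,0,0],[0,-5.8,6.6,0,0,0]], grip_force=35)

```text
clock: 8.45
ee_pos: [657.3, -17.5, 97.1]
orientation: [0.404, 0.915, 0.001, 0.001]
contact_force: [0.9, 1.2, 6.6]
opening: 0.223
finger_force: 35.0
```

Emit:
apply_moves(steps=[[0,-2.1,1.9,0,0,0],[0,-4.4,3.8,0,0,0],[0,-6.7,5.5,0,0,0]])

```text
clock: 8.82
ee_pos: [651.9, -22.3, 90.8]
orientation: [0.404, 0.915, 0.001, 0.001]
contact_force: [2.2, 1.8, 5.5]
opening: 0.225
finger_force: 35.0
```

Emit:
apply_moves(steps=[[0,-2.5,1.5,0,0,0],[0,-5.0,2.9,0,0,0],[0,-7.7,4.2,0,0,0]])

```text
clock: 9.2
ee_pos: [645.5, -28.1, 85.9]
orientation: [0.404, 0.915, 0.0, 0.0]
contact_force: [3.0, 2.9, 5.1]
opening: 0.228
finger_force: 35.0
```

Emit:
apply_moves(steps=[[0,-2.7,1.1,0,0,0],[0,-5.4,2.0,0,0,0],[0,-8.2,2.8,0,0,0]])

```text
clock: 9.57
ee_pos: [639.4, -33.6, 83.1]
orientation: [0.404, 0.915, 0.0, 0.0]
contact_force: [3.4, 2.2, 5.6]
opening: 0.222
finger_force: 35.0
```

```bash
python3 -c "
from h import *
st()"
```

```text
t9.57 along 138.6 lat 12.1 zgrip 102.1 | Fx -0.6 Fy 4.0 Fz 5.6 | T [ 0.48 -0.76  0.01] open 20.8 ff 35.0
```

Emit:
apply_moves(steps=[[0,-2.8,0.6,0,0,0],[0,-5.7,1.1,0,0,0],[0,-8.6,1.4,0,0,0]])

```text
clock: 9.95
ee_pos: [633.0, -39.4, 81.7]
orientation: [0.404, 0.915, 0.0, 0.0]
contact_force: [3.4, 2.9, 4.2]
opening: 0.224
finger_force: 35.0
```

Emit:
apply_moves(steps=[[0,-2.9,0.1,0,0,0],[0,-5.8,0.0,0,0,0],[0,-8.7,-0.2,0,0,0]])

```text
clock: 10.32
ee_pos: [626.5, -45.2, 81.8]
orientation: [0.404, 0.915, 0.0, -0.0]
contact_force: [4.9, 3.4, 3.9]
opening: 0.226
finger_force: 35.0
```

Emit:
apply_moves(steps=[[0,-2.9,-0.4,0,0,0],[0,-5.8,-0.9,0,0,0],[0,-8.6,-1.6,0,0,0]])

```text
clock: 10.7
ee_pos: [620.2, -51.0, 83.4]
orientation: [0.404, 0.915, 0.0, -0.0]
contact_force: [4.7, 3.6, 3.7]
opening: 0.226
finger_force: 35.0
```

Emit:
apply_moves(steps=[[0,-2.8,-0.9,0,0,0],[0,-5.5,-2.0,0,0,0],[0,-8.1,-3.2,0,0,0]])

```text
clock: 11.08
ee_pos: [614.2, -56.4, 86.5]
orientation: [0.404, 0.915, 0.0, -0.0]
contact_force: [5.2, 3.2, 3.1]
opening: 0.226
finger_force: 35.0
```

Emit:
apply_moves(steps=[[0,-2.6,-1.3,0,0,0],[0,-5.1,-2.8,0,0,0],[0,-7.5,-4.4,0,0,0]])

```text
clock: 11.45
ee_pos: [608.7, -61.4, 91.0]
orientation: [0.404, 0.915, 0.0, -0.0]
contact_force: [6.3, 3.9, 2.3]
opening: 0.226
finger_force: 35.0
```

Emit:
apply_moves(steps=[[0,-2.3,-1.8,0,0,0],[0,-4.5,-3.7,0,0,0],[0,-6.6,-5.8,0,0,0]])

```text
clock: 11.82
ee_pos: [603.7, -65.8, 96.7]
orientation: [0.404, 0.915, 0.0, -0.0]
contact_force: [6.4, 4.3, 1.4]
opening: 0.225
finger_force: 35.0
```

```bash
python3 -c "
from h import *
st()"
```

```text
t11.82 along 138.5 lat -35.9 zgrip 115.7 | Fx -1.1 Fy 7.7 Fz 1.4 | T [ 0.69 -1.18 -0.05] open 21.1 ff 35.0
```

Emit:
apply_moves(steps=[[0,-1.9,-2.1,0,0,0],[0,-3.8,-4.4,0,0,0],[0,-5.5,-6.7,0,0,0]])

```text
clock: 12.2
ee_pos: [599.7, -69.5, 103.3]
orientation: [0.404, 0.915, 0.0, -0.0]
contact_force: [6.2, 4.7, 1.6]
opening: 0.223
finger_force: 35.0
```

Emit:
apply_moves(steps=[[0,-1.5,-2.5,0,0,0],[0,-2.9,-5.0,0,0,0],[0,-4.2,-7.7,0,0,0]])

```text
clock: 12.58
ee_pos: [596.5, -72.3, 110.9]
orientation: [0.404, 0.915, 0.0, -0.0]
contact_force: [6.4, 4.0, -0.1]
opening: 0.223
finger_force: 35.0
```

Emit:
apply_moves(steps=[[0,-1.1,-2.7,0,0,0],[0,-2.0,-5.4,0,0,0],[0,-2.8,-8.2,0,0,0]])

```text
clock: 12.95
ee_pos: [594.4, -74.2, 118.9]
orientation: [0.404, 0.915, 0.0, -0.0]
contact_force: [5.3, 3.1, -1.0]
opening: 0.226
finger_force: 35.0
```

Emit:
apply_moves(steps=[[0,-0.6,-2.8,0,0,0],[0,-1.1,-5.7,0,0,0],[0,-1.4,-8.6,0,0,0]])

```text
clock: 13.32
ee_pos: [593.3, -75.2, 127.4]
orientation: [0.404, 0.915, -0.0, -0.001]
contact_force: [6.4, 2.3, -1.1]
opening: 0.223
finger_force: 35.0
```

Emit:
apply_moves(steps=[[0,-0.1,-2.9,0,0,0],[0,0.0,-5.8,0,0,0],[0,0.2,-8.7,0,0,0]])

```text
clock: 13.7
ee_pos: [593.3, -75.2, 135.9]
orientation: [0.404, 0.915, -0.0, -0.001]
contact_force: [4.5, 1.7, -3.2]
opening: 0.225
finger_force: 35.0
```

Emit:
apply_moves(steps=[[0,0.4,-2.9,0,0,0],[0,0.9,-5.8,0,0,0],[0,1.6,-8.6,0,0,0]])

```text
clock: 14.08
ee_pos: [594.4, -74.2, 144.6]
orientation: [0.404, 0.915, -0.0, -0.001]
contact_force: [4.1, 1.8, -2.1]
opening: 0.227
finger_force: 35.0
```

```bash
python3 -c "
from h import *
st()"
```

```text
t14.07 along 138.4 lat -48.4 zgrip 163.6 | Fx -1.4 Fy 4.2 Fz -2.1 | T [ 0.19 -0.91 -0.04] open 21.3 ff 35.0
```

Emit:
apply_moves(steps=[[0,0.9,-2.8,0,0,0],[0,2.0,-5.5,0,0,0],[0,3.2,-8.1,0,0,0]])

```text
clock: 14.45
ee_pos: [597.0, -71.9, 153.5]
orientation: [0.404, 0.915, -0.0, -0.001]
contact_force: [-0.3, 0.1, -0.1]
opening: 0.226
finger_force: 35.0
```

Emit:
apply_moves(steps=[[0,1.3,-2.6,0,0,0],[0,2.8,-5.1,0,0,0],[0,4.4,-7.5,0,0,0]])

```text
clock: 14.82
ee_pos: [600.5, -68.8, 161.2]
orientation: [0.404, 0.915, -0.0, -0.0]
contact_force: [-2.8, 1.5, -0.5]
opening: 0.225
finger_force: 35.0
```

Emit:
apply_moves(steps=[[0,1.8,-2.3,0,0,0],[0,3.7,-4.5,0,0,0],[0,5.8,-6.6,0,0,0]])

```text
clock: 15.2
ee_pos: [604.8, -64.9, 167.8]
orientation: [0.404, 0.915, -0.0, -0.0]
contact_force: [-4.6, 1.3, 1.6]
opening: 0.226
finger_force: 35.0
```

Emit:
apply_moves(steps=[[0,2.1,-1.9,0,0,0],[0,4.4,-3.8,0,0,0],[0,6.7,-5.5,0,0,0]])

```text
clock: 15.58
ee_pos: [609.9, -60.3, 173.2]
orientation: [0.404, 0.915, 0.0, -0.0]
contact_force: [-3.1, 1.3, 0.8]
opening: 0.226
finger_force: 35.0
```

Emit:
apply_moves(steps=[[0,2.5,-1.5,0,0,0],[0,5.0,-2.9,0,0,0],[0,7.7,-4.2,0,0,0]])

```text
clock: 15.95
ee_pos: [615.7, -55.2, 177.5]
orientation: [0.404, 0.915, 0.0, 0.0]
contact_force: [-4.6, 2.4, 0.4]
opening: 0.226
finger_force: 35.0
```

Emit:
apply_moves(steps=[[0,2.7,-1.1,0,0,0],[0,5.4,-2.0,0,0,0],[0,8.2,-2.8,0,0,0]])

```text
clock: 16.32
ee_pos: [621.7, -49.7, 180.2]
orientation: [0.404, 0.915, 0.0, 0.0]
contact_force: [-4.0, 2.4, 2.1]
opening: 0.223
finger_force: 35.0
```

Emit:
apply_moves(steps=[[0,2.8,-0.6,0,0,0],[0,5.7,-1.1,0,0,0],[0,8.6,-1.4,0,0,0]])

```text
clock: 16.7
ee_pos: [628.1, -43.9, 181.5]
orientation: [0.404, 0.915, 0.0, 0.0]
contact_force: [-4.0, 1.9, 1.3]
opening: 0.226
finger_force: 35.0
```

Emit:
apply_moves(steps=[[0,2.9,-0.1,0,0,0],[0,5.8,0.0,0,0,0],[0,8.7,0.2,0,0,0]])

```text
clock: 17.08
ee_pos: [634.5, -38.1, 181.3]
orientation: [0.404, 0.915, -0.0, 0.0]
contact_force: [-3.8, 1.5, 1.7]
opening: 0.22
finger_force: 35.0
```

Emit:
apply_moves(steps=[[0,2.9,0.4,0,0,0],[0,5.8,0.9,0,0,0],[0,8.6,1.6,0,0,0]])

```text
clock: 17.45
ee_pos: [640.8, -32.3, 179.6]
orientation: [0.404, 0.915, -0.0, -0.0]
contact_force: [-2.9, -0.4, -0.1]
opening: 0.224
finger_force: 35.0
```

```bash
python3 -c "
from h import *
st()"
```

```text
t17.45 along 138.6 lat 14.1 zgrip 198.6 | Fx 1.7 Fy -2.4 Fz -0.1 | T [ 0.05  0.38 -0.04] open 21.0 ff 35.0
```

```bash
cat > d.txt <<'E'
641.1 -32.0 179.5 -2.0 -2.1 -1.4
647.1 -26.6 176.3 -1.5 -3.7 -1.6
652.5 -21.7 171.8 -2.7 -4.2 -3.0
657.3 -17.3 166.0 -4.2 -5.6 -0.9
661.2 -13.8 159.4 -6.4 -7.5 -0.9
664.3 -11.0 151.8 -5.9 -6.0 2.0
666.4 -9.2 143.8 -7.1 -5.6 2.4
667.4 -8.2 135.4 -8.0 -6.6 4.7
667.4 -8.3 127.2 -6.8 -4.9 5.2
666.3 -9.3 118.8 -6.0 -3.5 7.0
664.3 -11.2 111.0 -4.3 -1.8 6.5
661.2 -13.9 103.7 -2.5 -1.4 8.8
657.3 -17.5 97.1 0.9 1.2 6.6
651.9 -22.3 90.8 2.2 1.8 5.5
645.5 -28.1 85.9 3.0 2.9 5.1
639.4 -33.6 83.1 3.4 2.2 5.6
633.0 -39.4 81.7 3.4 2.9 4.2
626.5 -45.2 81.8 4.9 3.4 3.9
620.2 -51.0 83.4 4.7 3.6 3.7
614.2 -56.4 86.5 5.2 3.2 3.1
608.7 -61.4 91.0 6.3 3.9 2.3
603.7 -65.8 96.7 6.4 4.3 1.4
599.7 -69.5 103.3 6.2 4.7 1.6
596.5 -72.3 110.9 6.4 4.0 -0.1
594.4 -74.2 118.9 5.3 3.1 -1.0
593.3 -75.2 127.4 6.4 2.3 -1.1
593.3 -75.2 135.9 4.5 1.7 -3.2
594.4 -74.2 144.6 4.1 1.8 -2.1
597.0 -71.9 153.5 -0.3 0.1 -0.1
600.5 -68.8 161.2 -2.8 1.5 -0.5
604.8 -64.9 167.8 -4.6 1.3 1.6
609.9 -60.3 173.2 -3.1 1.3 0.8
615.7 -55.2 177.5 -4.6 2.4 0.4
621.7 -49.7 180.2 -4.0 2.4 2.1
628.1 -43.9 181.5 -4.0 1.9 1.3
634.5 -38.1 181.3 -3.8 1.5 1.7
640.8 -32.3 179.6 -2.9 -0.4 -0.1
E
cat > fit.py <<'E'
from h import *
d=np.loadtxt("d.txt");p=d[:,:3]-[*C0,0];y=p@Y;z=p[:,2]+19
A=np.c_[2*y,2*z,np.ones(len(y))];c=np.linalg.lstsq(A,y*y+z*z,rcond=None)[0]
print("centre",c[:2],"r",np.sqrt(c[2]+c[0]**2+c[1]**2))
Fy=d[:,3:]@Y;Fz=d[:,5]
for cy,cz in((c[0],c[1]),(0,150)):
    th=np.arctan2(y-cy,z-cz);t=-(Fy*np.cos(th)-Fz*np.sin(th))*.05;rad=Fy*np.sin(th)+Fz*np.cos(th)
    B=np.c_[np.ones(len(th)),np.sin(th),np.cos(th)]
    for sel in (slice(None),slice(3,-1),slice(0,28),slice(8,None)):
        k=np.linalg.lstsq(B[sel],t[sel],rcond=None)[0]
        a=np.degrees(np.arctan2(k[2],k[1]))  # M sin(th+a)
        print("drag %.3f M %.3f heavy down at handle angle %.1f rms %.3f"%(k[0],np.hypot(k[1],k[2]),-a,np.std((t-B@k)[sel])))
print(np.c_[np.degrees(th)%360,t,rad].round(3)[::2])
E
python3 fit.py
```

```text
centre [-7.53836443e-03  1.50577014e+02] r 50.05737171231024
drag 0.171 M 0.118 heavy down at handle angle 48.4 rms 0.028
drag 0.172 M 0.117 heavy down at handle angle 47.2 rms 0.029
drag 0.177 M 0.106 heavy down at handle angle 48.3 rms 0.029
drag 0.163 M 0.115 heavy down at handle angle 55.7 rms 0.024
drag 0.172 M 0.119 heavy down at handle angle 47.1 rms 0.028
drag 0.173 M 0.119 heavy down at handle angle 45.8 rms 0.029
drag 0.178 M 0.108 heavy down at handle angle 46.7 rms 0.029
drag 0.164 M 0.116 heavy down at handle angle 54.3 rms 0.024
[[ 1.66370e+01  1.19000e-01 -2.16900e+00]
 [ 3.61960e+01  1.06000e-01 -5.26800e+00]
 [ 5.56840e+01  2.38000e-01 -8.58400e+00]
 [ 7.52300e+01  2.31000e-01 -8.11100e+00]
 [ 9.43550e+01  2.28000e-01 -8.70000e+00]
 [ 1.13658e+02  2.10000e-01 -6.63400e+00]
 [ 1.33094e+02  2.91000e-01 -3.43400e+00]
 [ 1.55691e+02  2.95000e-01 -2.93100e+00]
 [ 1.75914e+02  2.38000e-01 -3.87100e+00]
 [ 1.96115e+02  2.32000e-01 -5.19200e+00]
 [ 2.16184e+02  2.26000e-01 -6.15800e+00]
 [ 2.36193e+02  1.49000e-01 -7.33000e+00]
 [ 2.55978e+02  1.21000e-01 -5.58700e+00]
 [ 2.75604e+02  1.37000e-01 -4.76700e+00]
 [ 2.96576e+02  8.00000e-03  9.40000e-02]
 [ 3.16849e+02  3.80000e-02  2.90100e+00]
 [ 3.36823e+02  7.50000e-02  1.07400e+00]
 [ 3.56452e+02  8.00000e-02  1.40200e+00]
 [ 1.61450e+01  1.15000e-01 -7.68000e-01]]
```

```bash
python3 -c "
from h import *
sched(96,-10,10,3)"
```

```text
86 [[0, 0.2, -2.9, 0, 0, 0], [0, 0.3, -5.8, 0, 0, 0], [0, 0.2, -8.7, 0, 0, 0]]
76 [[0, -0.3, -2.9, 0, 0, 0], [0, -0.8, -5.8, 0, 0, 0], [0, -1.4, -8.6, 0, 0, 0]]
66 [[0, -0.8, -2.8, 0, 0, 0], [0, -1.7, -5.5, 0, 0, 0], [0, -2.8, -8.2, 0, 0, 0]]
56 [[0, -1.3, -2.7, 0, 0, 0], [0, -2.7, -5.2, 0, 0, 0], [0, -4.2, -7.7, 0, 0, 0]]
46 [[0, -1.7, -2.3, 0, 0, 0], [0, -3.6, -4.6, 0, 0, 0], [0, -5.5, -6.7, 0, 0, 0]]
36 [[0, -2.1, -2.1, 0, 0, 0], [0, -4.3, -4.0, 0, 0, 0], [0, -6.6, -5.8, 0, 0, 0]]
26 [[0, -2.4, -1.6, 0, 0, 0], [0, -4.9, -3.1, 0, 0, 0], [0, -7.5, -4.4, 0, 0, 0]]
16 [[0, -2.6, -1.2, 0, 0, 0], [0, -5.3, -2.3, 0, 0, 0], [0, -8.1, -3.2, 0, 0, 0]]
6 [[0, -2.8, -0.7, 0, 0, 0], [0, -5.7, -1.2, 0, 0, 0], [0, -8.6, -1.6, 0, 0, 0]]
-4 [[0, -2.9, -0.2, 0, 0, 0], [0, -5.8, -0.3, 0, 0, 0], [0, -8.7, -0.2, 0, 0, 0]]
```

Emit:
apply_moves(steps=[[0,2.8,0.9,0,0,0],[0,5.5,2.0,0,0,0],[0,8.1,3.2,0,0,0]])

```text
clock: 17.82
ee_pos: [646.8, -26.9, 176.4]
orientation: [0.404, 0.915, -0.0, 0.0]
contact_force: [-3.0, -0.3, 0.4]
opening: 0.225
finger_force: 35.0
```

Emit:
apply_moves(steps=[[0,2.6,1.3,0,0,0],[0,5.1,2.8,0,0,0],[0,7.5,4.4,0,0,0]])

```text
clock: 18.2
ee_pos: [652.3, -21.9, 171.9]
orientation: [0.404, 0.915, -0.0, 0.0]
contact_force: [-1.3, -2.0, -0.7]
opening: 0.227
finger_force: 35.0
```

Emit:
apply_moves(steps=[[0,2.3,1.8,0,0,0],[0,4.5,3.7,0,0,0],[0,6.6,5.8,0,0,0]])

```text
clock: 18.58
ee_pos: [657.2, -17.5, 166.1]
orientation: [0.404, 0.915, -0.0, 0.0]
contact_force: [-3.0, -4.0, 0.2]
opening: 0.225
finger_force: 35.0
```

Emit:
apply_moves(steps=[[0,1.9,2.1,0,0,0],[0,3.8,4.4,0,0,0],[0,5.5,6.7,0,0,0]])

```text
clock: 18.95
ee_pos: [661.2, -13.8, 159.4]
orientation: [0.404, 0.915, -0.0, -0.0]
contact_force: [-3.1, -4.8, 1.0]
opening: 0.222
finger_force: 35.0
```

Emit:
apply_moves(steps=[[0,1.5,2.5,0,0,0],[0,2.9,5.0,0,0,0],[0,4.2,7.7,0,0,0]])

```text
clock: 19.32
ee_pos: [664.3, -11.0, 151.9]
orientation: [0.404, 0.915, -0.0, 0.0]
contact_force: [-3.9, -4.4, 1.1]
opening: 0.226
finger_force: 35.0
```

Emit:
apply_moves(steps=[[0,1.1,2.7,0,0,0],[0,2.0,5.4,0,0,0],[0,2.8,8.2,0,0,0]])

```text
clock: 19.7
ee_pos: [666.4, -9.2, 143.8]
orientation: [0.404, 0.915, -0.0, 0.0]
contact_force: [-4.5, -4.9, 2.6]
opening: 0.227
finger_force: 35.0
```

Emit:
apply_moves(steps=[[0,0.6,2.8,0,0,0],[0,1.1,5.7,0,0,0],[0,1.4,8.6,0,0,0]])

```text
clock: 20.08
ee_pos: [667.4, -8.3, 135.3]
orientation: [0.404, 0.915, -0.0, 0.0]
contact_force: [-4.3, -6.0, 2.8]
opening: 0.225
finger_force: 35.0
```

Emit:
apply_moves(steps=[[0,0.1,2.9,0,0,0],[0,0.0,5.8,0,0,0],[0,-0.2,8.7,0,0,0]])

```text
clock: 20.45
ee_pos: [667.3, -8.3, 126.9]
orientation: [0.404, 0.915, -0.0, 0.0]
contact_force: [-5.3, -4.3, 5.2]
opening: 0.225
finger_force: 35.0
```

Emit:
apply_moves(steps=[[0,0.2,-2.9,0,0,0],[0,0.3,-5.8,0,0,0],[0,0.2,-8.7,0,0,0]])

```text
clock: 20.82
ee_pos: [667.4, -8.2, 135.1]
orientation: [0.404, 0.915, -0.0, -0.0]
contact_force: [-1.7, -4.8, -2.5]
opening: 0.225
finger_force: 35.0
```

Emit:
apply_moves(steps=[[0,-0.3,-2.9,0,0,0],[0,-0.8,-5.8,0,0,0],[0,-1.4,-8.6,0,0,0]])

```text
clock: 21.2
ee_pos: [666.4, -9.1, 143.6]
orientation: [0.404, 0.915, -0.0, -0.0]
contact_force: [-0.2, -5.9, -2.9]
opening: 0.224
finger_force: 35.0
```

Emit:
apply_moves(steps=[[0,-0.8,-2.8,0,0,0],[0,-1.7,-5.5,0,0,0],[0,-2.8,-8.2,0,0,0]])

```text
clock: 21.58
ee_pos: [664.3, -11.0, 151.8]
orientation: [0.404, 0.915, -0.0, -0.0]
contact_force: [0.3, -5.3, -4.8]
opening: 0.225
finger_force: 35.0
```

Emit:
apply_moves(steps=[[0,-1.3,-2.7,0,0,0],[0,-2.7,-5.2,0,0,0],[0,-4.2,-7.7,0,0,0]])

```text
clock: 21.95
ee_pos: [661.1, -13.8, 159.5]
orientation: [0.404, 0.915, -0.0, -0.0]
contact_force: [1.6, -4.6, -6.0]
opening: 0.223
finger_force: 35.0
```

Emit:
apply_moves(steps=[[0,-1.7,-2.3,0,0,0],[0,-3.6,-4.6,0,0,0],[0,-5.5,-6.7,0,0,0]])

```text
clock: 22.32
ee_pos: [657.1, -17.4, 166.3]
orientation: [0.404, 0.915, 0.0, 0.0]
contact_force: [2.0, -4.8, -5.8]
opening: 0.227
finger_force: 35.0
```

Emit:
apply_moves(steps=[[0,-2.1,-2.1,0,0,0],[0,-4.3,-4.0,0,0,0],[0,-6.6,-5.8,0,0,0]])

```text
clock: 22.7
ee_pos: [652.3, -21.8, 172.0]
orientation: [0.404, 0.915, 0.0, 0.0]
contact_force: [4.0, -3.7, -6.9]
opening: 0.226
finger_force: 35.0
```

Emit:
apply_moves(steps=[[0,-2.4,-1.6,0,0,0],[0,-4.9,-3.1,0,0,0],[0,-7.5,-4.4,0,0,0]])

```text
clock: 23.08
ee_pos: [646.9, -26.7, 176.4]
orientation: [0.404, 0.915, 0.0, 0.0]
contact_force: [4.1, -2.8, -7.0]
opening: 0.225
finger_force: 35.0
```

Emit:
apply_moves(steps=[[0,-2.6,-1.2,0,0,0],[0,-5.3,-2.3,0,0,0],[0,-8.1,-3.2,0,0,0]])

```text
clock: 23.45
ee_pos: [641.0, -32.0, 179.6]
orientation: [0.404, 0.915, 0.0, 0.0]
contact_force: [4.9, -2.2, -6.6]
opening: 0.222
finger_force: 35.0
```

Emit:
apply_moves(steps=[[0,-2.8,-0.7,0,0,0],[0,-5.7,-1.2,0,0,0],[0,-8.6,-1.6,0,0,0]])

```text
clock: 23.82
ee_pos: [634.8, -37.6, 181.4]
orientation: [0.404, 0.915, 0.001, 0.001]
contact_force: [6.6, -1.4, -6.4]
opening: 0.226
finger_force: 35.0
```

Emit:
apply_moves(steps=[[0,-2.9,-0.2,0,0,0],[0,-5.8,-0.3,0,0,0],[0,-8.7,-0.2,0,0,0]])

```text
clock: 24.2
ee_pos: [628.5, -43.3, 181.6]
orientation: [0.404, 0.915, 0.001, 0.001]
contact_force: [7.7, -0.4, -6.7]
opening: 0.227
finger_force: 35.0
```

```bash
cat > d2.txt <<'E'
646.8 -26.9 176.4 -3.0 -0.3 0.4 1
652.3 -21.9 171.9 -1.3 -2.0 -0.7 1
657.2 -17.5 166.1 -3.0 -4.0 0.2 1
661.2 -13.8 159.4 -3.1 -4.8 1.0 1
664.3 -11.0 151.9 -3.9 -4.4 1.1 1
666.4 -9.2 143.8 -4.5 -4.9 2.6 1
667.4 -8.3 135.3 -4.3 -6.0 2.8 1
667.3 -8.3 126.9 -5.3 -4.3 5.2 1
666.4 -9.1 143.6 -0.2 -5.9 -2.9 -1
664.3 -11.0 151.8 0.3 -5.3 -4.8 -1
661.1 -13.8 159.5 1.6 -4.6 -6.0 -1
657.1 -17.4 166.3 2.0 -4.8 -5.8 -1
652.3 -21.8 172.0 4.0 -3.7 -6.9 -1
646.9 -26.7 176.4 4.1 -2.8 -7.0 -1
641.0 -32.0 179.6 4.9 -2.2 -6.6 -1
634.8 -37.6 181.4 6.6 -1.4 -6.4 -1
628.5 -43.3 181.6 7.7 -0.4 -6.7 -1
E
cat > fit2.py <<'E'
from h import *
a=np.loadtxt("d.txt");a=np.c_[a,np.ones(len(a))];b=np.loadtxt("d2.txt")
for nm,d in(("new",b),("all",np.r_[a,b])):
    p=d[:,:3]-[*C0,0];th=np.arctan2(p@Y,p[:,2]+19-150.4)
    t=-(d[:,3:6]@Y*np.cos(th)-d[:,5]*np.sin(th))*.05
    B=np.c_[d[:,6],np.sin(th),np.cos(th)];k=np.linalg.lstsq(B,t,rcond=None)[0]
    print(nm,k,"M",np.hypot(k[1],k[2]),"down at",-np.degrees(np.arctan2(k[2],k[1])),"rms",np.std(t-B@k))
    if nm=="new":print(np.c_[np.degrees(th),t,t-k[0]*d[:,6]].round(3))
E
python3 fit2.py
```

```text
new [ 0.1586302   0.05752685 -0.08400661] M 0.10181576506531075 down at 55.59706292922274 rms 0.02692365333909732
[[ 2.6198e+01  1.1800e-01 -4.1000e-02]
 [ 3.6138e+01  7.2000e-02 -8.6000e-02]
 [ 4.6180e+01  1.7700e-01  1.9000e-02]
 [ 5.6062e+01  1.9600e-01  3.7000e-02]
 [ 6.5880e+01  1.7000e-01  1.1000e-02]
 [ 7.5673e+01  2.0800e-01  4.9000e-02]
 [ 8.5531e+01  1.6800e-01  9.0000e-03]
 [ 9.5161e+01  2.2800e-01  7.0000e-02]
 [ 7.5913e+01 -9.1000e-02  6.8000e-02]
 [ 6.5984e+01 -1.5100e-01  7.0000e-03]
 [ 5.5920e+01 -1.9500e-01 -3.6000e-02]
 [ 4.6010e+01 -1.4800e-01  1.1000e-02]
 [ 3.6132e+01 -2.2300e-01 -6.4000e-02]
 [ 2.6412e+01 -2.0700e-01 -4.9000e-02]
 [ 1.6654e+01 -1.9800e-01 -3.9000e-02]
 [ 6.9150e+00 -2.3500e-01 -7.6000e-02]
 [-2.7730e+00 -2.5500e-01 -9.7000e-02]]
all [ 0.16663356  0.07243266 -0.08842841] M 0.11430692570574391 down at 50.67872646075332 rms 0.029438020225158994
```

```bash
python3 -c "
from h import *
sched(-4,14,4,4)"
```

```text
10 [[0, 3.1, -0.1, 0, 0, 0], [0, 6.1, 0.0, 0, 0, 0], [0, 9.2, 0.2, 0, 0, 0], [0, 12.2, 0.7, 0, 0, 0]]
24 [[0, 3.0, 0.6, 0, 0, 0], [0, 5.9, 1.4, 0, 0, 0], [0, 8.8, 2.4, 0, 0, 0], [0, 11.6, 3.5, 0, 0, 0]]
38 [[0, 2.8, 1.3, 0, 0, 0], [0, 5.5, 2.8, 0, 0, 0], [0, 8.0, 4.5, 0, 0, 0], [0, 10.5, 6.3, 0, 0, 0]]
52 [[0, 2.3, 2.0, 0, 0, 0], [0, 4.6, 4.0, 0, 0, 0], [0, 6.6, 6.3, 0, 0, 0], [0, 8.6, 8.6, 0, 0, 0]]
```

Emit:
apply_moves(steps=[[0,3.1,-0.1,0,0,0],[0,6.1,0.0,0,0,0],[0,9.2,0.2,0,0,0],[0,12.2,0.7,0,0,0]])

```text
clock: 24.7
ee_pos: [637.1, -35.6, 180.8]
orientation: [0.404, 0.915, -0.0, -0.0]
contact_force: [0.3, -4.5, -4.1]
opening: 0.219
finger_force: 35.0
```

Emit:
apply_moves(steps=[[0,3.0,0.6,0,0,0],[0,5.9,1.4,0,0,0],[0,8.8,2.4,0,0,0],[0,11.6,3.5,0,0,0]])

```text
clock: 25.2
ee_pos: [645.6, -27.9, 177.2]
orientation: [0.404, 0.915, -0.0, -0.0]
contact_force: [-1.2, -4.1, -2.9]
opening: 0.224
finger_force: 35.0
```

Emit:
apply_moves(steps=[[0,2.8,1.3,0,0,0],[0,5.5,2.8,0,0,0],[0,8.0,4.5,0,0,0],[0,10.5,6.3,0,0,0]])

```text
clock: 25.7
ee_pos: [653.3, -20.9, 170.9]
orientation: [0.404, 0.915, -0.0, -0.0]
contact_force: [-1.7, -5.3, -2.4]
opening: 0.225
finger_force: 35.0
```

Emit:
apply_moves(steps=[[0,2.3,2.0,0,0,0],[0,4.6,4.0,0,0,0],[0,6.6,6.3,0,0,0],[0,8.6,8.6,0,0,0]])

```text
clock: 26.2
ee_pos: [659.6, -15.2, 162.5]
orientation: [0.404, 0.915, -0.0, -0.0]
contact_force: [-3.0, -6.9, -2.1]
opening: 0.223
finger_force: 35.0
```

Emit:
apply_moves(steps=[[0,0,0,0,0,0],[0,0,0,0,0,0],[0,0,0,0,0,0],[0,0,0,0,0,0],[0,0,0,0,0,0]])

```text
clock: 26.82
ee_pos: [659.7, -15.1, 162.3]
orientation: [0.404, 0.915, 0.0, 0.0]
contact_force: [0.9, -5.3, -5.7]
opening: 0.227
finger_force: 35.0
```

Run:
```python
from h import *
st();o=get_obs();p=o["ee_pos"]-[*C0,0];print("theta",np.degrees(np.arctan2(p@Y,p[2]+19-150.4)),o["joint_vel"].round(4))
s=viewer.capture("scene");cv2.imwrite("pics/e.png",cv2.resize(s[120:260,170:340],None,fx=4,fy=4,interpolation=2))
st()
```

```text
t26.82 along 138.5 lat 39.6 zgrip 181.3 | Fx -4.5 Fy -2.9 Fz -5.7 | T [-0.91 -0.44  0.02] open 21.4 ff 35.0
theta 52.02051976058897 [-0.0004  0.0004 -0.0007  0.0022 -0.0005  0.0001]
t26.88 along 138.5 lat 39.6 zgrip 181.3 | Fx -4.7 Fy -1.8 Fz -5.9 | T [-0.84 -0.45 -0.01] open 20.9 ff 35.0
```

View pics/e.png

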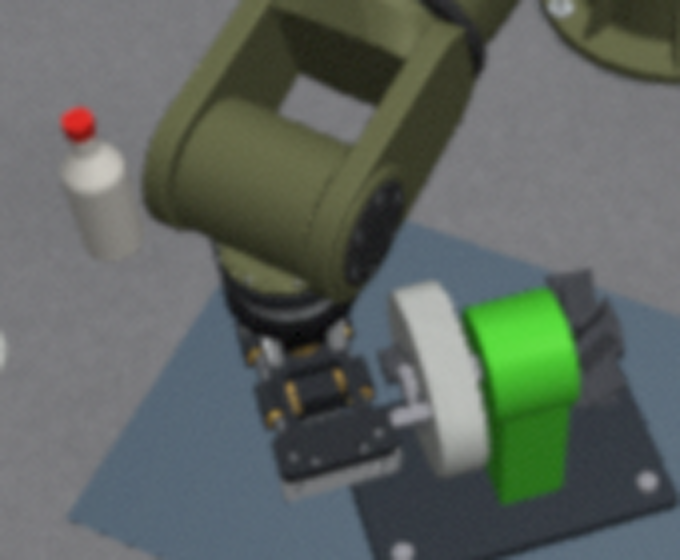

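The view shows the gripper still holding the handle at 52° on the stand's -y side, with the bottle undisturbed. The arm is at rest.

```bash
python3 -c "
from rig import close_job
print(close_job())"
```

```text
the job is handed in; nothing more can be done
None
```

I turned the drum just over one full turn and found the heavy side straight down with the handle at about 52° (estimates 48–56°, small force-sensor bias possible). I left it at rest there, handle still gripped, and handed the job in at about 27 s.

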